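# Set and clamp the magnifier stand's outrigger leg

### The job

First clear the two plaster offcuts that lie in the way of the bench magnifier's outrigger leg into the white tub. Then draw the spring-loaded leg out until its side pointer is level with the nose of the steel length mark, and while you hold it there swing its cam lever fully shut against the leg, not before. Keep hold of the leg: finish with the leg still held at the mark and the lever shut, and leave the can, the jar and the screwdriver alone.

Things in the scene. Friction and masses are not known exactly. Their poses are not given: they have to be found in the camera images.
- stand: Bench magnifier stand, heavy, fixed. Origin on the bench below its leg sleeve's mouth; +x: the way the leg comes out (level), z up, +y left of that. Behind the mouth (x < 0): aluminium sleeve 34 mm wide (42 at the mouth), 60 high; white base 130 wide, 30 high, x -60 to -210 mm; column with lens ring (to 380 high) at x = -150, ring behind it.
- leg: Sliding leg, axes as the stand's, slides along x only, 0 to 120 mm; origin = the stand's when fully in. A spring always pulls it in (4 N in, 5.5 N at 100 mm): it runs home when let go, even with the lever shut. Own frame: bar 16 mm wide (y -8 to 8), z 28 to 52, to x = 113; hinge block x 15 to 45, 18 wide, z 24 to 56.
- leg_point (a point): Tip of the leg's steel side pointer, at (102, -62, 40) mm in the leg's frame.
- leg_lug (a point): Middle of the side pointer's flat face towards the sleeve, at (94, -31, 40) mm in the leg's frame. The pointer is a lug x 94 to 110 mm, z 22 to 52, on the -y side only, out to y = -54 and then to its point. A finger beside the bar on the -y side, on the sleeve side of the lug, pushes on this face to draw the leg out.
- leg_foot (a point): Top centre of the black rubber foot at the leg's end, at (126, 0, 52) mm in the leg's frame; foot 26 mm long, 30 wide, z 2 to 52.
- lever (a joint): Cam lever on the leg's +y side, travels with the leg: grey blade 75 mm long, 8 thick, z 26 to 54. Angle in rad: 0 shut (blade along the bar towards the foot, outer face at leg y = 20), to 0.5 open (tip out to +y). Friction 0.06 N m, stays where left. A finger on the bar's -y side and one outside the blade shut it by squeezing; bar and shut blade together 28 mm wide.
- lever_hinge (a point): The lever's vertical hinge axis, at (30, 16, 40) mm in the leg's frame.
- lever_tip (a point): End of the lever's blade, on its centre line, 75 mm from the hinge, 40 mm above the bench.
- mark: Length mark: fixed steel block 22 mm high, 16 mm along the leg, with a pointed nose towards the leg's path. Origin on the bench below the nose's tip; axes parallel to the stand's; block body lies at y = -8 to -36 mm. The leg is at length when the tip of its side pointer has the same x (in this frame) as the nose.
- offcut_step: Pale cream plaster offcut, loose, about 35 g: 46 mm long (its x), 24 mm wide (its y), 20 mm high with a step up to 32 mm over its -x half. Origin at the centre of its underside.
- offcut_block: Pale cream plaster offcut, loose, about 45 g: block 40 mm long (its x), 28 mm wide (its y), 28 mm high, with a low nib (14 mm high, 20 mm wide) sticking out 10 mm more at +x. Origin at the centre of the block's underside.
- tub: Open white waste tub, fixed, 170 x 170 mm outside, 80 mm high, walls and floor about 4 mm. Origin at the centre of its underside, axes along its sides.
- can: Bystander: upright metal can, 48 mm across, 120 mm high. Origin at the underside.
- jar: Bystander: squat clear jar, 56 mm across, 60 mm high. Origin at the underside.
- screwdriver: Bystander: screwdriver 150 mm long lying on the bench. Origin at its underside.

How it is judged (in metres and radians):
On the way, in this order (a step that is already met when the one before it is completed fails the run):
1. both offcuts lie in the tub (x of offcut_step in the frame of tub between -0.08 and 0.08 m and y of offcut_step in the frame of tub between -0.08 and 0.08 m and height (world z) of each of offcut_step, offcut_block below 0.06 m and x of offcut_block in the frame of tub between -0.08 and 0.08 m and y of offcut_block in the frame of tub between -0.08 and 0.08 m), for 0.2 s.
2. the leg is held at the mark with the lever still open (x of leg_point in the frame of mark between -0.004 and 0.004 m and value of joint lever above 0.2 rad and contact force between the fingers and leg above 1 N), for 0.2 s.
3. the lever is shut while the leg is held at the mark (x of leg_point in the frame of mark between -0.004 and 0.004 m and value of joint lever below 0.06 rad and contact force between the fingers and leg above 2 N), for 0.2 s.
At the end, for the whole second after the job is handed in: Both offcuts lie inside the tub; the fingers still hold the leg (at least 2 N of contact on leg or lever), at rest, with its side pointer within 4 mm of the mark's nose along the leg; the lever is within 0.06 rad of fully shut (all of step 1 and all of step 3 and linear speed of leg below 0.02 m/s); the arm keeps its last pose, push and grip.
It fails at once if the lever is shut while the leg is away from the mark (value of joint lever below 0.18 rad and not (x of leg_point in the frame of mark between -0.01 and 0.01 m)).
It fails at once if a bystander is pushed more than 30 mm (distance of any of can, jar, screwdriver from where it was at the start of the episode above 0.03 m).
It also fails if it takes over 64 s, if anything falls off the work surface, if the arm or the gripper's body presses on something with over 40 N, if the wrist force passes 120 N, or if a joint passes its speed limit or range.

### The arm

A 7-joint arm with a two-finger parallel gripper is mounted at the origin on the work surface. World frame = base frame: x ahead of the robot, y to its left, z up, the work surface at z = 0. Lengths are in m, angles in degrees, forces in N, time in s.
With the tool pointing down it reaches from about 0.425 to 0.875 m from the base axis. Payload 4.7 kg.
Tool frame: the origin (TCP) lies at the very end of the fingers, on their centre line; the grasp point (between the pads) lies 19 mm behind it (env.grasp_offset is the distance from the TCP to the grasp point, in m); z points along the fingers, y is the line along which they close (so a half turn about z gives the same grasp; the last joint's range is limited). The gripper opens to 87 mm and grips with 3 to 60 N. Pads are 19 mm wide; open, the fingers measure 117 mm over their backs; the gripper's body (75 mm by 190 mm) begins 51 mm behind the grasp point.
Start: joints at [69.563, 18.392, -4.016, 83.108, 1.295, 78.541, -3.26], TCP at [0.236, -0.606, 0.223] pointing down, gripper open.
Joint ranges: [-163.93, 163.93], [-17.29, 119.83], [-79.2, 71.16], [3.27, 140.29], [-89.18, 269.18], [5.43, 117.66], [-154.24, 154.24]. Speed limits (degrees/s): [147.25, 147.25, 180, 180, 180, 180, 180].

### API

Orientations are given as [roll, pitch, yaw] about the fixed x, y, z axes, in that order (R = Rz(yaw) Ry(pitch) Rx(roll)).
In Python, from cell import env gives the robot as it stands. The module is installed in compiled form; this text tells all that it offers.
- The arm moves only by the tool drive_tool, never from a script. Its argument "moves" is one flat list of numbers, 5 for each row, row after row: the shift along the tool's x, y, z in units of 40 mm (1.0 is 40 mm), then the turn about the tool's z in units of 10 degrees (1.0 is 10 degrees), then the finger opening in mm, from 0 to 87. A call has 1 to 5 rows; each row is the pose to reach, as a shift and turn from the pose commanded when the call began, along the tool's axes at that moment; what a row does not reach only later rows make up. A row lasts 1/8 s, in which the tool goes at most 62.5 mm and 10.7 degrees, less where a joint would pass 70% of its speed; a pose out of reach is approached as far as the arm can. A call with a gripper value outside its range is refused whole. The fingers move at their own pace and stop on an object; "squeeze" is the grip in N (left out, the last holds). Time passes only in rows, so rows that repeat a pose let the fingers close. It gives the time, the measured TCP pose, the force, the opening and the grip force at its end, in the units of the state.
- env.get_obs(): the state, without advancing time (a new reading comes with each control period).
- env.read_camera(name): name is "scene" or "top" or "wrist"; returns (picture, depth): 420x560x3 uint8, red, green, blue; 420x560 float32, m along the optical axis (not along the pixel's ray), 0 where there is no reading.
- env.camera_model(name): a dict with "K" (3x3 intrinsics, pixels), "rvec" (rotation vector, rad) and "tvec" (3), from world to camera coordinates, as OpenCV has them; the wrist camera has in their place "tool_from_camera" (4x4, takes a point from camera to tool coordinates, whose origin is the TCP and whose axes are the flange's). Camera axes: x right, y down, z forward; pixel columns grow to the right and rows downward; lengths in m; the calibration is good to about 2 mm. A picture is of the moment at which its call begins: read the wrist's pose just before it. camera_model takes no time and is no camera call.
- env.sign_off(): hands the job in; it is judged then, once.
The state is a dict: "time_s": time; "qpos": joint angles; "joint_velocities": joint speeds; "effort": joint torques, N m; "tool_pos": TCP position; "tool_rot": TCP orientation; "force": force on the tool from outside, world axes, zero at the start; "wrist_torque": the same for the moment, N m; "grip_width": finger opening in m; "grasp_force": force on a finger pad.
Only numpy, scipy, OpenCV 4.12 (cv2) and the standard library are available. Lean on these libraries where they do the work, as an engineer would, in place of code of your own. Each camera call takes 0.05 s, during which the arm holds its last target. There are 200 camera calls.

## Working session

There is one attempt and no reset: what is moved stays moved. The work goes in short steps, Python scripts to look and compute and a tool call to move; the robot and the scene stay as the last step left them, time stands still between calls to the robot, and variables do not carry over. Pictures are saved under pics/ and viewed, at most 10 in all, crops included, and the job is handed in when it is done.

Besides the shell and the picture viewer there is one more tool, called after "Call:" as name(argument=value, ...) on one line, values as JSON. drive_tool: Moves the arm, as the interface text tells. Its arguments: {"type":"object","properties":{"moves":{"type":"array","items":{"type":"number"}},"squeeze":{"type":"number"}},"required":["moves"]}

```bash
mkdir -p pics
cat > h.py <<'E'
import numpy as np, cv2
from cell import env
def save(n,f):
    p,d=env.read_camera(n); cv2.imwrite(f'pics/{f}.png',p[:,:,::-1]); np.savez(f'pics/{f}.npz',p=p,d=d); return p,d
def cam(n,o=None):
    m=env.camera_model(n); K=np.array(m['K'],float)
    if 'rvec' in m:
        R=cv2.Rodrigues(np.array(m['rvec'],float))[0]; t=np.array(m['tvec'],float).ravel()
        return K,R.T,-R.T@t
    from scipy.spatial.transform import Rotation as Ro
    T=np.array(m['tool_from_camera']); o=o or env.get_obs()
    Rw=Ro.from_euler('xyz',o['tool_rot'],degrees=True).as_matrix()
    return K,Rw@T[:3,:3],Rw@T[:3,3]+np.array(o['tool_pos'])
def ray(c,uv,z):
    K,R,C=c; d=R@np.linalg.solve(K,[uv[0],uv[1],1.]); return C+d*(z-C[2])/d[2]
def cloud(c,d):
    K,R,C=c; v,u=np.mgrid[:d.shape[0],:d.shape[1]]
    P=np.stack([(u-K[0,2])/K[0,0]*d,(v-K[1,2])/K[1,1]*d,d],-1); return P@R.T+C
E
python3 - <<'E'
from h import *
o=env.get_obs(); print({k:np.round(v,3) for k,v in o.items()})
for n in('top','scene'):
    save(n,n); c=cam(n); print(n,c[2].round(3),c[0][0,0]);
E
```

```text
{'time_s': np.float64(0.0), 'qpos': array([69.563, 18.438, -4.015, 83.175,  1.298, 78.54 , -3.26 ]), 'joint_velocities': array([-0.051, -0.062,  0.017, -0.065, -0.012, -0.026, -0.023]), 'effort': array([ 0.0000e+00, -4.9129e+01, -4.0400e-01, -3.1252e+01, -6.4000e-02,
        4.4000e-02,  0.0000e+00]), 'tool_pos': array([ 0.235, -0.605,  0.221]), 'tool_rot': array([-1.79893e+02,  9.00000e-03,  2.12470e+01]), 'force': array([-0.043,  0.622,  0.72 ]), 'wrist_torque': array([-0.084, -0.014,  0.017]), 'grasp_force': np.float64(0.0), 'grip_width': np.float64(0.087)}
top [ 0.467 -0.038  0.885] 404.27409742589424
scene [1.04  0.564 0.578] 393.7477764640014
```

View pics/top.png

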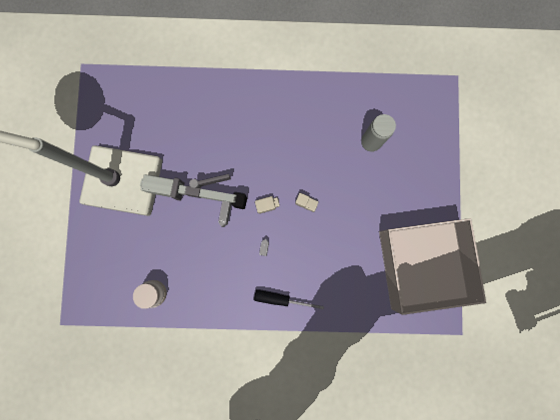

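View pics/scene.png

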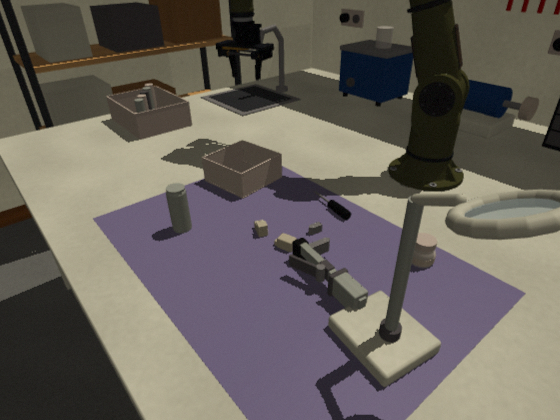

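The top view shows the leg running right (pointer near 224,215, foot 240,200, lever open 215,180). The mark is at (264,246), the offcuts at (267,204) and (307,201), and the tub around (432,265).

Run:
```python
from h import *
z=np.load('pics/top.npz');p,d=z['p'],z['d'];c=cam('top');P=cloud(c,d)
for n,uv in dict(bench=(300,130),tubfloor=(420,245),can=(383,126),jar=(146,295),sleeve=(160,186),foot=(240,200),pt=(224,220),block=(265,204),step=(307,201),mark=(264,246),screw=(270,297)).items(): print(n,P[uv[1],uv[0]].round(3))
h=P[:,:,2]
def comp(x0,y0,x1,y1,zl,zh):
    m=np.zeros(h.shape,np.uint8); m[y0:y1,x0:x1]=((h>zl)&(h<zh)&(d>0))[y0:y1,x0:x1]; return m
for n,a in dict(block=(252,190,283,216,.008,.06),step=(292,188,322,214,.008,.06),mark=(255,234,275,258,.01,.05),foot=(215,185,250,235,.03,.07)).items():
    m=comp(*a); q=P[m>0]; r=cv2.minAreaRect(q[:,:2].astype(np.float32)*1000); print(n,len(q),r,q[:,2].max())
    b=cv2.boxPoints(r); print(b.round(0).tolist())
m=(h>0.06)&(h<.095)&(d>0); m[:, :370]=0; q=P[m]; print('tub',cv2.minAreaRect(q[:,:2].astype(np.float32)*1000))
# sleeve/leg/lever heights
crop=cv2.resize(p[150:260,130:330],(800,440),interpolation=cv2.INTER_CUBIC); cv2.imwrite('pics/c1.png',np.clip(crop[:,:,::-1]*1.6,0,255))
```

```text
bench [ 0.742 -0.073  0.001]
tubfloor [ 0.491 -0.341  0.002]
can [ 0.717 -0.229  0.121]
jar [0.375 0.231 0.056]
sleeve [0.597 0.215 0.058]
foot [0.574 0.051 0.048]
pt [0.531 0.082 0.053]
block [ 0.569 -0.001  0.027]
step [ 0.578 -0.09   0.03 ]
mark [ 0.48  -0.001  0.023]
screw [ 0.374 -0.017  0.024]
block 292 ((571.1380004882812, -3.7824783325195312), (28.266530990600586, 49.65443801879883), 16.64205551147461) 0.03171731560882729
[[550.0, 16.0], [565.0, -32.0], [592.0, -24.0], [578.0, 24.0]]
step 255 ((577.6787109375, -89.23243713378906), (45.83954620361328, 24.554149627685547), 67.79174041748047) 0.03599761741077612
[[558.0, -106.0], [580.0, -115.0], [598.0, -73.0], [575.0, -63.0]]
mark 115 ((478.24322509765625, 0.06388187408447266), (15.785172462463379, 33.85723114013672), 81.50774383544922) 0.02542268615908072
[[460.0, -5.0], [494.0, -10.0], [496.0, 5.0], [463.0, 10.0]]
foot 563 ((554.5257568359375, 72.60855102539062), (72.08770751953125, 62.469581604003906), 0.01733858697116375) 0.05554475032777717
[[518.0, 104.0], [518.0, 41.0], [591.0, 41.0], [591.0, 104.0]]
tub ((546.1224975585938, -328.8635559082031), (367.6508483886719, 173.6682891845703), 10.420561790466309)[ WARN:0@0.692] global loadsave.cpp:1063 imwrite_ Unsupported depth image for selected encoder is fallbacked to CV_8U.
```

View pics/c1.png

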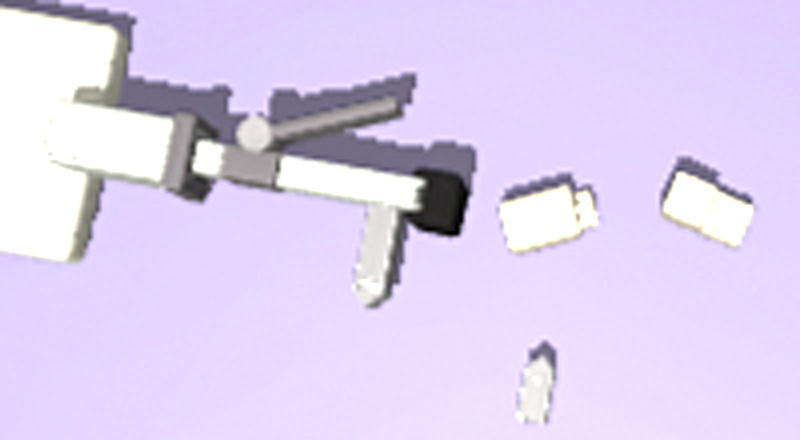

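The crop (scale 4, offset 130,150) shows the block's nib pointing right, the step offcut's high half on the left (both to be confirmed), the lever open, and the mark's nose at about (541,347). Next I go above the offcuts and look from there.

```bash
cat >> h.py <<'E'
def go(x,y,z,yaw):
    "print shift units and turn from the measured pose"
    from scipy.spatial.transform import Rotation as Ro
    o=env.get_obs(); R=Ro.from_euler('xyz',o['tool_rot'],degrees=True).as_matrix()
    s=R.T@(np.array([x,y,z])-o['tool_pos'])/0.04; t=-((yaw-o['tool_rot'][2]+180)%360-180)/10
    print('shift',s.round(3),'turn',round(t,3),'from',np.round(o['tool_pos'],4),np.round(o['tool_rot'],2))
E
python3 - <<'E'
from h import *
z=np.load('pics/top.npz');p,d=z['p'],z['d'];c=cam('top');P=cloud(c,d);h=P[:,:,2]
m=(h>0.06)&(h<.095)&(d>0); m[:, :370]=0;m[:205]=0; q=P[m]; print('tub',cv2.minAreaRect(q[:,:2].astype(np.float32)*1000))
go(.55,-.04,.24,85)
E
```

```text
tub ((449.91375732421875, -347.12860107421875), (170.62301635742188, 172.2432861328125), 9.384797096252441)
shift [ 12.455 -10.325  -0.445] turn -6.376 from [ 0.2353 -0.6054  0.2216] [-1.799e+02  1.000e-02  2.124e+01]
```

Call:
drive_tool(moves=[1.1,-0.9,-0.4,-1,87,2.2,-1.8,-0.45,-2,87,3.3,-2.7,-0.45,-3,87,4.4,-3.6,-0.45,-4,87,5.5,-4.5,-0.45,-5,87])

```text
time_s: 0.72
tool_pos: [0.3759, -0.3565, 0.2402]
tool_rot: [-180.0, 0.0, 71.6]
force: [0.4, -0.1, 0.7]
grip_width: 0.0874
grasp_force: 0.0
```

```bash
python3 -c "
from h import *
go(.55,-.04,.24,85)"
```

```text
shift [8.882e+00 1.629e+00 5.000e-03] turn -1.343 from [ 0.3759 -0.3565  0.2402] [-179.98    0.     71.57]
```

Call:
drive_tool(moves=[1.5,0.3,0,-0.3,87,3.0,0.6,0,-0.6,87,4.5,0.9,0,-0.9,87,6.0,1.2,0,-1.2,87,7.5,1.5,0,-1.34,87])

```text
time_s: 1.35
tool_pos: [0.5291, -0.092, 0.2404]
tool_rot: [180.0, 0.0, 84.7]
force: [1.4, -0.7, 0.4]
grip_width: 0.0871
grasp_force: 0.0
```

```bash
python3 -c "
from h import *
go(.55,-.04,.24,85)"
```

```text
shift [1.342 0.401 0.009] turn -0.032 from [ 0.5291 -0.092   0.2404] [1.800e+02 3.000e-02 8.468e+01]
```

Call:
drive_tool(moves=[1.3,0.4,0,0,87,1.3,0.4,0,0,87,1.3,0.4,0,0,87])

```text
time_s: 1.72
tool_pos: [0.549, -0.0439, 0.24]
tool_rot: [-179.9, 0.0, 84.6]
force: [-0.0, -0.3, 0.7]
grip_width: 0.0874
grasp_force: 0.0
```

Run:
```python
from h import *
o=env.get_obs(); c=cam('wrist',o); np.savez('pics/w1c.npz',K=c[0],R=c[1],C=c[2]); save('wrist','w1'); print(o['tool_pos'],c[2])
```

```text
[ 0.5490102  -0.04389157  0.24003412] [0.55716319 0.02966955 0.40186279]
```

View pics/w1.png

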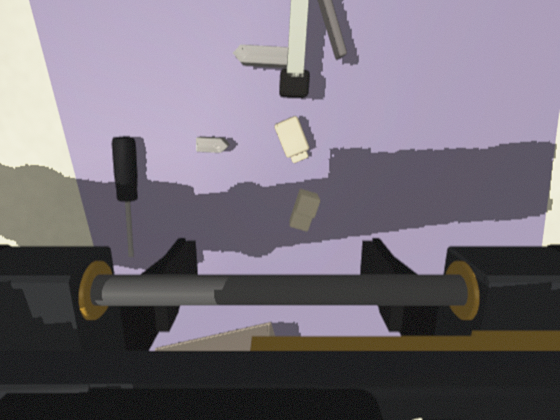

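The wrist view shows the foot at (294,83), the pointer tip at (237,54), the mark's nose at (236,145), the block at (293,138) with its nib toward lower right, and the step offcut at (305,210).

```bash
cat > m.py <<'E'
from h import *
def meas(f,areas):
    z=np.load(f'pics/{f}.npz');p,d=z['p'],z['d'];k=np.load(f'pics/{f}c.npz');c=(k['K'],k['R'],k['C']);P=cloud(c,d);h=P[:,:,2]
    for n,(x0,y0,x1,y1,zl,zh) in areas.items():
        m=np.zeros(h.shape,bool); m[y0:y1,x0:x1]=((h>zl)&(h<zh)&(d>0))[y0:y1,x0:x1]
        q=P[m]; r=cv2.minAreaRect(q[:,:2].astype(np.float32)*1000); b=cv2.boxPoints(r)
        print(n,len(q),np.round(r[0],1),np.round(r[1],1),'corners',b.round(0).astype(int).tolist(),'z',np.percentile(q[:,2],[50,98]).round(4))
    return p,d,c,P
E
python3 - <<'E'
from m import *
p,d,c,P=meas('w1',dict(block=(268,110,316,168,.020,.05),blockall=(268,110,316,168,.006,.05),step=(284,184,326,236,.008,.05),stephi=(284,184,326,236,.026,.05),mark=(190,130,242,160,.008,.05),bar=(285,0,312,62,.045,.06),ptr=(230,40,284,70,.035,.06),foot=(276,68,312,98,.035,.06),lever=(314,0,350,60,.04,.06)))
h=P[:,:,2]
m=(h>.008)&(h<.05)&(d>0)
def nose(x0,y0,x1,y1,right,zl):
    s=(h>zl)&(h<.06)&(d>0); v,u=np.nonzero(s[y0:y1,x0:x1]); i=u.argmax() if right else u.argmin(); return u[i]+x0,v[u==u[i]].mean()+y0
a=nose(190,130,245,160,True,.015);b=nose(230,40,284,70,False,.03)
print(a,ray(c,a,.022).round(4),b,ray(c,b,.040).round(4), P[int(b[1]),b[0]+3])
# bar axis: row midpoints of bar
B=P[0:62,285:312].reshape(-1,3);B=B[(B[:,2]>.047)&(B[:,2]<.06)]
print(cv2.fitLine(B[:,:2].astype(np.float32),cv2.DIST_HUBER,0,.01,.01).ravel())
E
```

```text
block 912 [5.685e+02 3.000e-01] [27.9 40.1] corners [[549, 15], [561, -23], [588, -15], [576, 24]] z [0.0276 0.0294]
blockall 1040 [570.   -4.4] [27.9 50.1] corners [[549, 15], [564, -32], [591, -24], [576, 24]] z [0.0275 0.0293]
step 822 [576.1 -89.5] [46.2 24.3] corners [[556, -106], [579, -115], [596, -73], [574, -63]] z [0.028  0.0333]
stephi 424 [580.1 -79.3] [24.  24.1] corners [[565, -86], [587, -95], [596, -73], [573, -64]] z [0.0318 0.0335]
mark 447 [ 4.776e+02 -3.000e-01] [16.  35.3] corners [[459, -6], [494, -11], [496, 5], [461, 10]] z [0.0218 0.0234]
bar 1084 [580.4 101.2] [54.3 18.9] corners [[567, 76], [585, 73], [594, 126], [576, 130]] z [0.0518 0.0534]
ptr 940 [542.5  84.3] [19.1 50.9] corners [[516, 81], [565, 69], [569, 88], [520, 99]] z [0.0516 0.0533]
foot 844 [574.9  55.7] [27.1 29.9] corners [[558, 45], [588, 40], [592, 67], [562, 71]] z [0.0515 0.0534]
lever 659 [616.9 101.9] [ 8.5 55. ] corners [[606, 127], [620, 74], [628, 76], [614, 130]] z [0.0532 0.0551]
(np.int64(227), np.float64(145.5)) [ 0.4953 -0.0021  0.022 ] (np.int64(233), np.float64(53.0)) [0.5167 0.0897 0.04  ] [0.52090547 0.08749844 0.05146795]
[0.18683857 0.98239064 0.5811815  0.10069749]
```

Run:
```python
from h import *
go(.5785,-.084,.06,68);go(.5785,-.084,.006,68)
z=np.load('pics/top.npz');P=cloud(cam('top'),z['d']);h=P[:,:,2]
m=(h>.054)&(h<.066); m[:,:140]=0;m[:,192:]=0;m[:170]=0;m[205:]=0
q=P[m];print('sleeve',len(q),cv2.minAreaRect(q[:,:2].astype(np.float32)*1000),cv2.boxPoints(cv2.minAreaRect(q[:,:2].astype(np.float32)*1000)).round().tolist())
```

```text
shift [-0.9    0.834  4.502] turn 1.654 from [ 0.5489 -0.0448  0.2401] [-1.7995e+02  6.0000e-02  8.4540e+01]
shift [-0.898  0.835  5.852] turn 1.654 from [ 0.5489 -0.0448  0.2401] [-1.7995e+02  6.0000e-02  8.4540e+01]
sleeve 693 ((596.9031982421875, 204.0941925048828), (107.24713134765625, 42.2171516418457), 85.47843170166016) [[572.0, 152.0], [614.0, 149.0], [622.0, 256.0], [580.0, 259.0]]
```

Call:
drive_tool(moves=[-0.4,0.4,1.2,0.8,60,-0.9,0.83,2.5,1.65,60,-0.9,0.83,3.8,1.65,60,-0.9,0.83,4.8,1.65,60,-0.9,0.83,4.8,1.65,60])

```text
time_s: 2.4
tool_pos: [0.5755, -0.0841, 0.0452]
tool_rot: [-179.6, 0.1, 68.0]
force: [-0.4, -0.1, 1.0]
grip_width: 0.0602
grasp_force: 0.0
```

```bash
python3 -c "
from h import *
go(.5785,-.084,.006,68)"
```

```text
shift [0.033 0.075 0.98 ] turn -0.002 from [ 0.5755 -0.0841  0.0452] [-1.7958e+02  1.3000e-01  6.7980e+01]
```

Call:
drive_tool(moves=[0.03,0.06,0.5,0,60,0.03,0.06,0.95,0,60,0.03,0.06,0.95,0,18,0.03,0.06,0.95,0,18,0.03,0.06,0.95,0,18], squeeze=15)

```text
time_s: 3.02
tool_pos: [0.5824, -0.082, 0.0114]
tool_rot: [179.9, -0.0, 68.1]
force: [0.8, 0.7, 0.6]
grip_width: 0.0378
grasp_force: 0.0
```

Call:
drive_tool(moves=[0,0,0,0,18,0,0,0,0,18])

```text
time_s: 3.28
tool_pos: [0.582, -0.0821, 0.011]
tool_rot: [180.0, 0.0, 68.1]
force: [-0.8, 0.2, 1.2]
grip_width: 0.0238
grasp_force: 15.0
```

Call:
drive_tool(moves=[0,0,-1.2,0,15,-0.5,0,-2.4,0,15])

```text
time_s: 3.52
tool_pos: [0.5743, -0.0986, 0.1073]
tool_rot: [-179.9, -0.1, 68.3]
force: [1.9, -0.7, -0.2]
grip_width: 0.024
grasp_force: 15.0
```

```bash
python3 -c "
from h import *
go(.455,-.37,.13,75)"
```

```text
shift [-7.406 -0.268 -0.577] turn -0.665 from [ 0.5743 -0.0986  0.1073] [-1.7993e+02 -8.0000e-02  6.8350e+01]
```

Call:
drive_tool(moves=[-1.4,-0.05,-0.6,0,15,-2.9,-0.1,-0.6,-0.3,15,-4.4,-0.15,-0.6,-0.6,15,-5.9,-0.2,-0.6,-0.6,15,-7.4,-0.27,-0.6,-0.6,15])

```text
time_s: 4.15
tool_pos: [0.4532, -0.373, 0.1308]
tool_rot: [180.0, 0.0, 74.2]
force: [0.3, 0.1, -0.3]
grip_width: 0.0238
grasp_force: 15.0
```

Call:
drive_tool(moves=[0,0,0,0,15,0,0,0,0,15])

```text
time_s: 4.4
tool_pos: [0.4543, -0.3708, 0.1304]
tool_rot: [180.0, -0.1, 74.1]
force: [0.5, 0.3, -0.8]
grip_width: 0.0238
grasp_force: 15.0
```

```bash
python3 -c "
from h import *
go(.455,-.37,.055,75)"
```

```text
shift [0.022 0.012 1.886] turn -0.088 from [ 0.4543 -0.3708  0.1304] [ 1.800e+02 -5.000e-02  7.412e+01]
```

Call:
drive_tool(moves=[0,0,1.3,0,15,0,0,2.4,0,15,0,0,2.4,0,15,0,0,2.4,0,50,0,0,2.4,0,50])

```text
time_s: 5.03
tool_pos: [0.456, -0.372, 0.0371]
tool_rot: [179.8, 0.1, 74.2]
force: [-0.6, -1.1, 0.6]
grip_width: 0.0371
grasp_force: 0.0
```

Call:
drive_tool(moves=[0,0,0,0,60,0,0,-1.2,0,60,0,0,-2.4,0,60])

```text
time_s: 5.4
tool_pos: [0.454, -0.3712, 0.1321]
tool_rot: [-180.0, -0.0, 74.1]
force: [0.5, -1.4, 1.0]
grip_width: 0.0584
grasp_force: 0.0
```

```bash
python3 -c "
from h import *
go(.5685,.0003,.13,107)
env.read_camera('top')
p,d=save('top','t2');P=cloud(cam('top'),d);h=P[:,:,2]
m=np.zeros(h.shape,np.uint8);m[225:310,385:480]=((h>.015)&(h<.06))[225:310,385:480];print(len(P[m>0]),np.median(P[m>0],0))
"
```

```text
shift [9.716 0.217 0.053] turn -3.286 from [ 0.454  -0.3712  0.1321] [-180.     -0.     74.14]
1192 [ 0.45150525 -0.36382014  0.03537237]
```

Call:
drive_tool(moves=[1.5,0.05,-0.3,-0.6,60,3.0,0.1,-0.3,-1.3,60,4.5,0.12,-0.3,-2.0,60,6.0,0.15,-0.2,-2.7,60,7.5,0.2,0,-3.28,60])

```text
time_s: 6.12
tool_pos: [0.5445, -0.0834, 0.1312]
tool_rot: [179.9, 0.1, 107.1]
force: [0.6, -0.4, -0.3]
grip_width: 0.0602
grasp_force: 0.0
```

```bash
python3 -c "
from h import *
go(.5685,.0003,.04,107)"
```

```text
shift [1.829 1.186 2.279] turn 0.011 from [ 0.5445 -0.0834  0.1312] [1.7991e+02 1.1000e-01 1.0711e+02]
```

Call:
drive_tool(moves=[0.9,0.6,0,0,60,1.8,1.2,0.7,0,60,1.8,1.2,2.0,0,60,1.8,1.2,2.3,0,60,1.8,1.2,2.3,0,60])

```text
time_s: 6.75
tool_pos: [0.5684, -0.0028, 0.0385]
tool_rot: [-179.9, -0.0, 106.9]
force: [0.2, 0.5, -0.2]
grip_width: 0.06
grasp_force: 0.0
```

```bash
python3 -c "
from h import *
go(.5685,.0003,.006,107)"
```

```text
shift [0.074 0.026 0.813] turn -0.012 from [ 0.5684 -0.0028  0.0385] [-1.7994e+02 -1.0000e-02  1.0688e+02]
```

Call:
drive_tool(moves=[0.05,0.02,0.8,0,60,0.05,0.02,0.8,0,60,0.05,0.02,0.8,0,22,0.05,0.02,0.8,0,22,0.05,0.02,0.8,0,22])

```text
time_s: 7.38
tool_pos: [0.5695, -0.0001, 0.0076]
tool_rot: [179.9, 0.1, 106.9]
force: [-0.3, 0.5, -0.5]
grip_width: 0.038
grasp_force: 0.0
```

Call:
drive_tool(moves=[0,0,0,0,22,0,0,-1.2,0,20,0,0,-2.4,0,20,0,0,-3,0,20])

```text
time_s: 7.88
tool_pos: [0.5701, 0.0004, 0.1294]
tool_rot: [179.8, 0.1, 107.0]
force: [0.0, 0.2, -0.2]
grip_width: 0.028
grasp_force: 15.0
```

```bash
python3 -c "
from h import *
go(.445,-.325,.13,80)"
```

```text
shift [-6.87  -5.366 -0.022] turn 2.696 from [5.701e-01 4.000e-04 1.294e-01] [1.7981e+02 9.0000e-02 1.0696e+02]
```

Call:
drive_tool(moves=[-1.15,-0.9,0,0.5,20,-2.3,-1.8,0,1.0,20,-3.45,-2.7,0,1.6,20,-4.6,-3.6,0,2.2,20,-5.75,-4.5,0,2.7,20])

```text
time_s: 8.5
tool_pos: [0.4628, -0.274, 0.1268]
tool_rot: [180.0, 0.0, 79.8]
force: [0.7, -0.5, -0.8]
grip_width: 0.028
grasp_force: 15.0
```

```bash
python3 -c "
from h import *
go(.445,-.325,.13,80)"
```

```text
shift [-1.335 -0.213 -0.079] turn -0.021 from [ 0.4628 -0.274   0.1268] [1.7997e+02 3.0000e-02 7.9790e+01]
```

Call:
drive_tool(moves=[-1.0,-0.2,0,0,20,-1.0,-0.2,0,0,20,-1.0,-0.2,1.0,0,20,-1.0,-0.2,2.2,0,20,-1.0,-0.2,2.3,0,20])

```text
time_s: 9.12
tool_pos: [0.4468, -0.3071, 0.0315]
tool_rot: [-179.6, -0.2, 80.1]
force: [-1.2, -0.3, -0.1]
grip_width: 0.0279
grasp_force: 15.0
```

Call:
drive_tool(moves=[0,0,0,0,50,0,0,0,0,50,0,0,-1.2,0,60,0,0,-2.6,0,87,0.2,-0.6,-4.0,0,87])

```text
time_s: 9.75
tool_pos: [0.428, -0.2987, 0.1983]
tool_rot: [179.8, 0.1, 80.0]
force: [0.2, -1.9, 0.4]
grip_width: 0.0703
grasp_force: 0.0
```

Run:
```python
from h import *
go(.58,-.08,.2,80.5)
```

```text
shift [ 6.044  2.791 -0.039] turn -0.051 from [ 0.428  -0.2987  0.1983] [1.7977e+02 8.0000e-02 7.9990e+01]
```

Call:
drive_tool(moves=[1.4,0.6,0,0,87,2.8,1.2,0,0,87,4.2,1.8,0,0,87,5.6,2.4,0,0,87,7.0,2.9,0,0,87])

```text
time_s: 10.38
tool_pos: [0.5915, -0.0414, 0.1968]
tool_rot: [179.8, 0.0, 79.9]
force: [-0.1, 0.1, -0.4]
grip_width: 0.0867
grasp_force: 0.0
```

Call:
drive_tool(moves=[1,0.2,0,0,87,1,0.2,0,0,87,1,0.2,0,0,87])

```text
time_s: 10.75
tool_pos: [0.6049, -0.0057, 0.1956]
tool_rot: [179.9, 0.1, 79.9]
force: [-0.1, -0.4, 0.2]
grip_width: 0.0872
grasp_force: 0.0
```

Run:
```python
from h import *
o=env.get_obs(); c=cam('wrist',o); np.savez('pics/w2c.npz',K=c[0],R=c[1],C=c[2]); save('wrist','w2'); print(o['tool_pos'])
p,d=save('top','t3')
P=cloud(cam('top'),d);h=P[:,:,2]
m=np.zeros(h.shape,np.uint8);m[222:312,385:482]=((h>.014)&(h<.06))[222:312,385:482]
n,l,s,ce=cv2.connectedComponentsWithStats(m)
for i in range(1,n):
    if s[i,4]>20: print(s[i],np.median(P[l==i],0).round(3))
w=cv2.imread('pics/w2.png'); cv2.imwrite('pics/v2.png',np.vstack([cv2.resize(w,(400,300)),cv2.resize(cv2.convertScaleAbs(cv2.imread('pics/t3.png')[205:325,370:530],alpha=2),(400,300))]))
```

```text
[ 0.60488732 -0.00571048  0.19564481]
[ 403  222   77   89 1058] [ 0.43  -0.423  0.038]
[385 230  14  82 386] [ 0.423 -0.265  0.041]
[429 254  24  17 269] [ 0.456 -0.373  0.031]
[397 256  24  16 304] [ 0.452 -0.306  0.031]
```

View pics/v2.png

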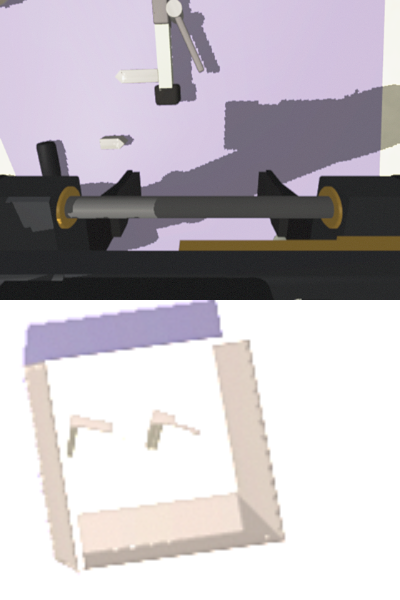

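The upper half shows the leg with foot near (168,95), pointer tip (118,76) and open lever (190,45) at 0.71 scale. The lower half shows both offcuts lying inside the tub. Now I refine the leg and mark positions.

Run:
```python
from m import *
p,d,c,P=meas('w2',dict(foot=(216,118,254,148,.04,.06),bar=(220,40,244,92,.045,.06),lever=(250,20,290,104,.045,.06),mark=(136,185,190,215,.008,.04)))
h=P[:,:,2]
B=P[40:90,218:246].reshape(-1,3);B=B[(B[:,2]>.047)&(B[:,2]<.06)]
f=cv2.fitLine(B[:,:2].astype(np.float32),cv2.DIST_HUBER,0,.01,.01).ravel();print(f,np.degrees(np.arctan2(f[0],f[1])))
s=(h>.03)&(h<.06);v,u=np.nonzero(s[90:122,150:215]);i=u.argmin();print('tip',ray(c,(u[i]+150,v[u==u[i]].mean()+90),.04).round(4))
s=(h>.014)&(h<.06);v,u=np.nonzero(s[185:215,136:200]);i=u.argmax();print('nose',ray(c,(u[i]+136,v[u==u[i]].mean()+185),.022).round(4))
```

```text
foot 967 [574.8  55.6] [26.1 30.5] corners [[558, 45], [588, 40], [592, 66], [562, 71]] z [0.0515 0.0532]
bar 954 [583.4 111.1] [41.  16.2] corners [[572, 92], [588, 89], [595, 130], [579, 133]] z [0.0518 0.0533]
lever 768 [615.4 108.6] [ 9.3 68.5] corners [[603, 141], [619, 74], [628, 76], [612, 143]] z [0.0535 0.0554]
mark 569 [ 4.776e+02 -1.000e-01] [16.4 35.2] corners [[459, -6], [494, -11], [496, 6], [461, 10]] z [0.0216 0.0232]
[0.15553606 0.9878302  0.5834533  0.11198545] 8.947886
tip [0.5139 0.0889 0.04  ]
nose [ 0.4973 -0.0015  0.022 ]
```

```bash
python3 -c "
from h import *
go(.6097,.0967,.10,81)"
```

```text
shift [ 2.576 -0.337  2.376] turn -0.121 from [ 0.6046 -0.0069  0.1952] [1.7994e+02 8.0000e-02 7.9790e+01]
```

Call:
drive_tool(moves=[1.3,-0.17,0.6,-0.12,87,2.58,-0.34,1.4,-0.12,87,2.58,-0.34,2.0,-0.12,87,2.58,-0.34,2.2,-0.12,87,2.58,-0.34,2.2,-0.12,87])

```text
time_s: 11.48
tool_pos: [0.6095, 0.0969, 0.1066]
tool_rot: [-180.0, 0.1, 81.0]
force: [0.1, 0.7, 0.6]
grip_width: 0.087
grasp_force: 0.0
```

```bash
python3 -c "
from h import *
go(.6097,.0967,.018,81)"
```

```text
shift [-1.000e-03  6.000e-03  2.214e+00] turn -0.003 from [0.6095 0.0969 0.1066] [-1.800e+02  6.000e-02  8.097e+01]
```

Call:
drive_tool(moves=[0,0,0.6,0,87,0,0,1.1,0,87,0,0,1.5,0,87,0,0,1.7,0,87])

```text
time_s: 11.98
tool_pos: [0.6089, 0.0987, 0.0375]
tool_rot: [-179.9, 0.0, 81.1]
force: [0.1, 0.3, 0.2]
grip_width: 0.0869
grasp_force: 0.0
```

Call:
drive_tool(moves=[0,0,0.25,0,87,0,0,0.5,0,87,0,0,0.5,0,87])

```text
time_s: 12.35
tool_pos: [0.6086, 0.099, 0.0176]
tool_rot: [-179.9, 0.0, 81.2]
force: [-0.1, -0.4, -0.3]
grip_width: 0.0872
grasp_force: 0.0
```

Run:
```python
from h import *
o=env.get_obs();print(o['tool_pos'],o['tool_rot'],o['force'])
ex=np.array([-.156,-.988]);ey=np.array([.988,-.156]);q=(o['tool_pos'][:2]*1000-[594.5,180.1]);print('leg xy',q@ex,q@ey)
```

```text
[0.60859786 0.09904244 0.01763871] [-1.79917710e+02  2.70270507e-02  8.11548496e+01] [-0.12204894 -0.44416865 -0.33383348]
leg xy 77.88560044763433 26.57366095518863
```

Call:
drive_tool(moves=[-0.2,0,0,0,87,-0.4,0,0,0,87,-0.6,0,0,0,87,-0.8,0,0,0,87,-1.0,0,0,0,87])

```text
time_s: 12.98
tool_pos: [0.6033, 0.0595, 0.0188]
tool_rot: [180.0, -0.0, 81.1]
force: [0.4, 4.6, -1.9]
grip_width: 0.087
grasp_force: 2.6
```

Call:
drive_tool(moves=[-0.3,0,0,0,87,-0.6,0,0,0,87,-0.9,0,0,0,87,-1.2,0,0,0,87,-1.4,0,0,0,87])

```text
time_s: 13.6
tool_pos: [0.595, 0.0039, 0.0189]
tool_rot: [179.9, -0.1, 81.1]
force: [2.0, 6.3, -2.9]
grip_width: 0.0871
grasp_force: 3.0
```

```bash
cat > lg.py <<'E'
from h import *
def lg():
    o=env.get_obs();print(o['time_s'],o['tool_pos'],o['tool_rot'],o['force'],o['grip_width'],o['grasp_force'])
    ex=np.array([-.156,-.988]);ey=np.array([.988,-.156]);q=(o['tool_pos'][:2]*1000-[594.5,180.1]);print('leg xy',q@ex,q@ey,'F',o['force'][:2]@ex,o['force'][:2]@ey)
E
python3 - <<'E'
from lg import *
lg(); o=env.get_obs(); c=cam('wrist',o); np.savez('pics/w3c.npz',K=c[0],R=c[1],C=c[2]); save('wrist','w3'); save('top','t4')
w=cv2.imread('pics/w3.png'); t=cv2.imread('pics/t4.png')[150:260,130:330]
cv2.imwrite('pics/v3.png',np.vstack([w[:300],cv2.resize(t,(560,290))]))
E
```

```text
13.6 [0.59501463 0.00390087 0.01885868] [ 1.79916931e+02 -5.94379484e-02  8.10992004e+01] [ 2.02991008  6.26850892 -2.89384218] 0.08713844025120115 2.986746411770582
leg xy 174.00446107945433 27.995517932086525 F -6.509952784035227 1.0276637713064385
```

View pics/v3.png

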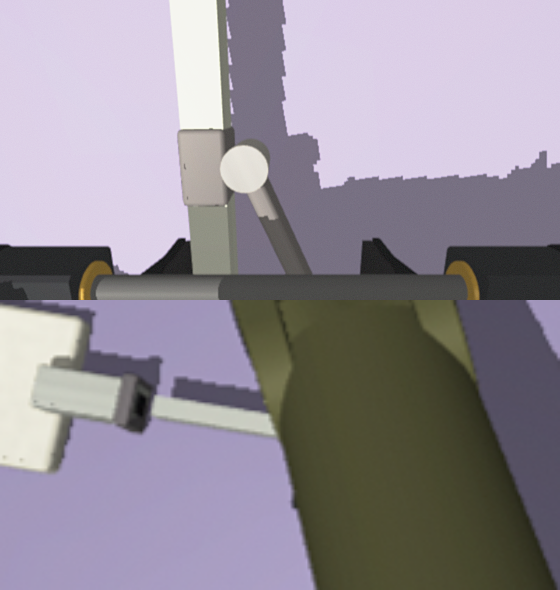

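The wrist view shows the leg drawn out, with the hinge block at (180–233,130–205), the lever still open between the fingers, and finger A against the lug. I measure the travel from the hinge block.

Run:
```python
from m import *
p,d,c,P=meas('w3',dict(hb=(172,120,224,215,.0545,.0605),pin=(215,140,275,200,.058,.09)))
ex=np.array([-.156,-.988]);ey=np.array([.988,-.156]);O=np.array([594.5,180.1])
h=P[:,:,2]
for y in (150,165,180): print(h[y,185:290:8].round(4))
# along-leg edges of hinge block by height step
for u in (195,205,215):
    col=P[100:230,u]; print(u,[ (int(v)+100,(((col[v,:2]*1000-O)@ex)).round(1),col[v,2].round(4)) for v in range(0,130) if abs(col[v,2]-col[v-1,2])>.002 and v>0])
p,d=save('scene','s4');cv2.imwrite('pics/s4c.png',cv2.resize(cv2.imread('pics/s4.png')[180:320,230:400],(800,659))[:600])
```

```text
hb 3202 [575.3  60.4] [29.7 17.4] corners [[564, 47], [582, 44], [586, 74], [569, 76]] z [0.0557 0.0571]
pin 37 [590.8  57.6] [15.6 15.7] corners [[580, 58], [590, 47], [602, 57], [591, 69]] z [0.0582 0.0588]
[ 0.0554  0.0561  0.0562  0.0561  0.0545  0.054   0.0562  0.0569  0.0581
  0.0567  0.0374 -0.0005  0.0004  0.    ]
[ 0.0563  0.0546  0.055   0.0553  0.056   0.0574  0.0565  0.0566  0.0561
  0.056   0.0575 -0.     -0.      0.0016]
[ 0.0558  0.0547  0.055   0.0555  0.0544  0.0568  0.057   0.0565  0.0572
  0.0558  0.0573 -0.0001  0.0001  0.0007]
195 [(135, np.float64(108.4), np.float64(0.0576)), (136, np.float64(108.9), np.float64(0.0547)), (211, np.float64(139.4), np.float64(0.0504))]
205 [(119, np.float64(102.9), np.float64(0.0507)), (120, np.float64(103.2), np.float64(0.0529)), (129, np.float64(100.2), np.float64(0.1808)), (130, np.float64(106.7), np.float64(0.0547)), (177, np.float64(100.2), np.float64(0.1808)), (178, np.float64(124.6), np.float64(0.0556)), (183, np.float64(126.3), np.float64(0.0569)), (199, np.float64(133.1), np.float64(0.0548))]
215 [(101, np.float64(96.4), np.float64(0.0504)), (129, np.float64(106.4), np.float64(0.0544)), (135, np.float64(108.6), np.float64(0.0548)), (207, np.float64(137.6), np.float64(0.0507))]
```

View pics/s4c.png

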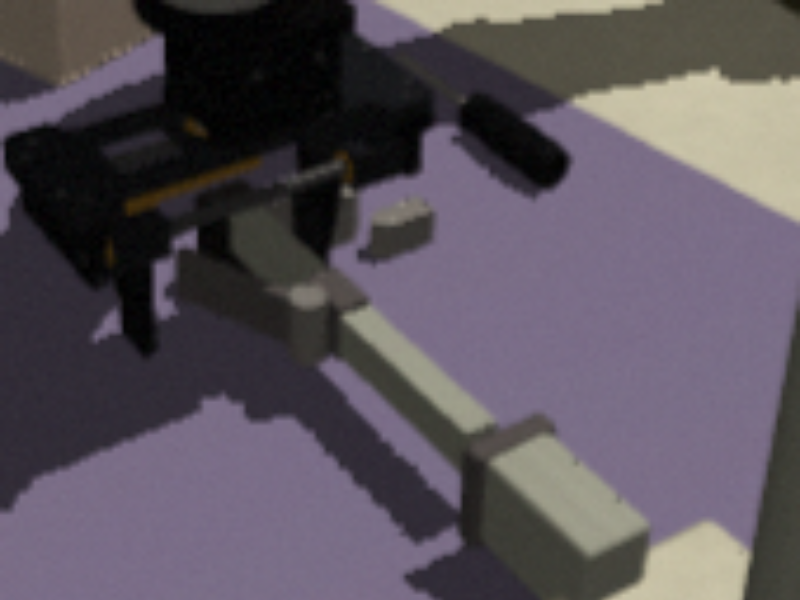

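Call:
drive_tool(moves=[-0.07,0,0,0,87,-0.07,0,0,0,87,-0.07,0,0,0,87,-0.07,0,0,0,87], squeeze=10)

```text
time_s: 14.25
tool_pos: [0.5947, 0.0019, 0.0189]
tool_rot: [179.9, -0.0, 81.2]
force: [2.5, 4.2, -1.7]
grip_width: 0.087
grasp_force: 2.3
```

```bash
cat > hb.py <<'E'
from m import *
from lg import lg
def hb(f):
    o=env.get_obs(); c=cam('wrist',o); np.savez(f'pics/{f}c.npz',K=c[0],R=c[1],C=c[2]); save('wrist',f); lg()
    z=np.load(f'pics/{f}.npz');P=cloud(c,z['d']);h=P[:,:,2]
    m=np.zeros(h.shape,bool); m[100:225,150:330]=((h>.0535)&(h<.0605))[100:225,150:330]
    ex=np.array([-.156,-.988]);ey=np.array([.988,-.156]);Q=(P[:,:,:2]*1000-[594.5,180.1]);X,Y=Q@ex,Q@ey
    s=m&(abs(Y)<7); print('hinge block x edges',np.percentile(X[s],[1,50,99]).round(1),'travel',(np.percentile(X[s],[1,99]).mean()-30).round(1))
    tip=np.array([np.percentile(X[s],[1,99]).mean()+72]); n=(np.array([[495.4,-2.9],[496,-2.3]])-[594.5,180.1])@ex; print('remaining',(n-tip).round(1))
    b=(h>.044)&(h<.058)&(Y>24)&(Y<75)&(X>90)&(X<260); b[:, :200]=0;b[270:]=0
    print('open-blade pixels',b.sum())
E
python3 -c "
from hb import *
hb('w4')"
```

```text
14.3 [0.59467705 0.00194923 0.01884945] [ 1.79917284e+02 -2.47235632e-02  8.11800033e+01] [ 3.1066137   4.0587093  -2.00643355] 0.08711283877059199 2.325479295104742
leg xy 175.9853424051399 27.96644536035403 F -4.494636521496072 2.436175680493664
hinge block x edges [108.8 122.3 137.8] travel 93.3
remaining [1.  0.3]
open-blade pixels 1512
```

Call:
drive_tool(moves=[-0.03,0,0,0,87,-0.03,0,0,0,87,-0.03,0,0,0,87])

```text
time_s: 14.68
tool_pos: [0.5946, 0.0011, 0.0189]
tool_rot: [179.9, -0.1, 81.2]
force: [3.2, 5.8, -1.9]
grip_width: 0.0872
grasp_force: 2.6
```

Call:
drive_tool(moves=[0,-0.05,0,0,75,0,-0.15,0,0,66,0,-0.25,0,0,58,0,-0.33,0,0,52,0,-0.33,0,0,52])

```text
time_s: 15.3
tool_pos: [0.5792, 0.0035, 0.0185]
tool_rot: [-179.8, 0.0, 81.2]
force: [-1.8, 5.4, 0.4]
grip_width: 0.0536
grasp_force: 3.2
```

```bash
python3 -c "
from hb import *
hb('w5')"
```

```text
15.35 [0.57916084 0.00351975 0.01843704] [-1.79820048e+02  2.26663715e-03  8.12064610e+01] [-1.7490439   5.37575502  1.08697782] 0.05254014521179582 3.2099053099227604
leg xy 176.85420107124423 12.391425550845279 F -5.038395107193419 -2.5666731581714837
hinge block x edges [109.6 123.2 138.5] travel 94.0
remaining [ 0.2 -0.5]
open-blade pixels 1099
```

Call:
drive_tool(moves=[0,-0.03,0,0,46,0,-0.07,0,0,40,0,-0.11,0,0,34,0,-0.15,0,0,27,0,-0.15,0,0,24], squeeze=15)

```text
time_s: 15.98
tool_pos: [0.5719, 0.0047, 0.0181]
tool_rot: [-179.7, 0.0, 81.2]
force: [-5.3, 4.8, 2.2]
grip_width: 0.0275
grasp_force: 16.5
```

Call:
drive_tool(moves=[0,0,0,0,24,0,0,0,0,24,0,0,0,0,24,0,0,0,0,24])

```text
time_s: 16.48
tool_pos: [0.5719, 0.0047, 0.0181]
tool_rot: [-179.7, 0.0, 81.2]
force: [-5.1, 6.7, 2.3]
grip_width: 0.0273
grasp_force: 16.4
```

```bash
python3 -c "
from hb import *
hb('w6')"
```

```text
16.525 [0.57194266 0.00464148 0.01813161] [-1.79660628e+02  3.03906888e-02  8.12167975e+01] [-3.57732055  5.49623526  3.37114903] 0.027249963421931287 16.40580218809191
leg xy 176.87196678645572 5.084879812894858 F -4.8722184268145 -4.391805405687961
hinge block x edges [109.5 123.2 138.4] travel 94.0
remaining [ 0.3 -0.4]
open-blade pixels 189
```

View pics/w6.png

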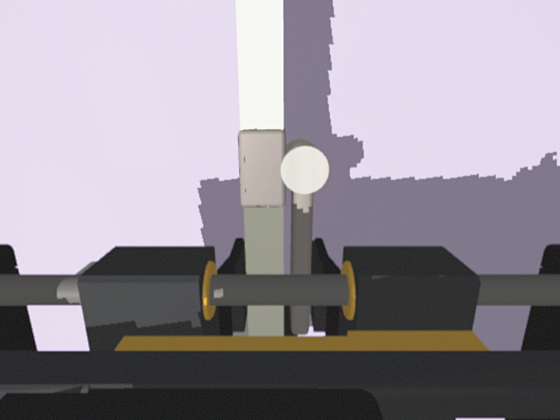

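The lever is parallel to the bar and the grip width is 27 mm, so it is shut. I make one independent check of the pointer against the nose in the scene camera.

Run:
```python
from h import *
p,d=save('scene','s5'); K,R,C=cam('scene'); 
ex=np.array([-.156,-.988]);ey=np.array([.988,-.156]);O=np.array([594.5,180.1])
S=8;x0,y0=285,210
im=cv2.convertScaleAbs(cv2.resize(p[y0:y0+60,x0:x0+80,::-1],None,fx=S,fy=S,interpolation=cv2.INTER_CUBIC),alpha=1.5)
def pr(X):
    q=K@(R.T@(np.array(X)/1000-C)); return q[:2]/q[2]
t=O+(94+102)*ex-62*ey
for X,col in (((*t,40),(0,0,255)),((495.7,-2.6,22),(0,255,0)),((*(O+(94+94)*ex-54*ey),52),(255,0,0))):
    q=pr(X); print(X,q.round(1)); cv2.circle(im,tuple(((q-[x0,y0]+.5)*S).astype(int)),4,col,1)
cv2.imwrite('pics/s5c.png',im)
```

```text
(np.float64(502.668), np.float64(-3.8760000000000012), 40) [305.  222.1]
(495.7, -2.6, 22) [307.3 227.3]
(np.float64(511.82000000000005), np.float64(2.779999999999994), 52) [304.1 220.5]
```

View pics/s5c.png

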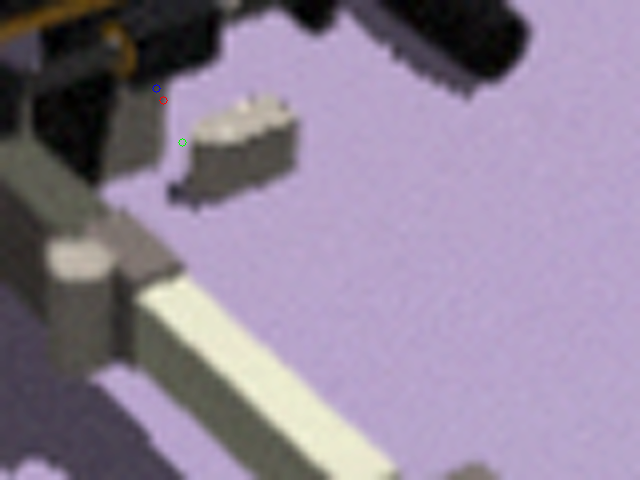

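The scene view shows the projected tip (red) on the lug's outer edge and the projected nose (green) within 1 px of the real nose, so the pointer is at the mark within tolerance. I hand the job in.

```bash
python3 -c "
from h import *
o=env.get_obs();print(o['time_s'],o['grip_width'],o['grasp_force'],np.abs(o['joint_velocities']).max());print(env.sign_off())"
```

```text
16.575 0.02735004176936901 16.405624282197095 0.09278635452696506
the job is handed in; nothing more can be done
None
```

I handed the job in at 16.6 s: by my camera checks both offcuts are in the tub, the leg is gripped at the mark (about 1 mm by estimate), and the lever was shut only once it got there; the judge returned no verdict.

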